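Lock the red and the blue bin on the shed bench

TASK

Lock the red-lidded bin and the blue-lidded bin: on each, press the raised padlock shackle straight down into the padlock's body until it clicks and stays fully home. Leave the padlock on the yellow-lidded bin open, and do not knock the glass dish away from its place.

Things in the scene. Friction and masses are not known exactly. Their poses are not given: they have to be found in the camera images.
- red_shackle_top (a point): Red-lidded bin's padlock: middle of the top of its steel shackle bow, 133 mm above the bench open, 115 mm home (travel 18 mm, straight down). Pressing takes up to about 10 N; it springs back until about 11 mm down, then the pawl snaps it home and holds it. Bow: 10 mm round bar, 46 mm wide, flat top 18 mm long. Site axes: x from padlock to bin, y along the bow, z up.
- blue_shackle_top (a point): Same point on the blue-lidded bin's padlock; same heights, axes and behaviour. All three bins are fixed to the bench and alike but for lid colour: clear tub 160 x 115 mm, lid top 95 mm up; at the narrow end facing the robot a brass lock body 24 x 52 mm, its top 85 mm up, fixed to the bin. A steel tongue under the bow ends 17 mm before it, 100 mm up.
- yellow_shackle_top (a point): Same point on the yellow-lidded bin's padlock, of the same build, 133 mm above the bench when open. This one is to stay open.
- glass_dish: Loose round glass dish, 110 mm across the rim, 35 mm high, on the bench between the robot and the bins; origin at the centre of its underside, z up.
Not all that is in view belongs to the job. What is shaped like the part that bears blue_shackle_top but green is not meant.

How it is judged (in metres and radians):
At the end, for the whole second after the job is handed in: The red and the blue bin's shackles are home (top of the bow less than 118.5 mm above the bench, 115 mm being fully home), the yellow bin's shackle still stands open (above 129 mm) and the glass dish is within 30 mm of where it stood (height (world z) of each of red_shackle_top, blue_shackle_top below 0.1185 m and height (world z) of yellow_shackle_top above 0.129 m and distance of glass_dish from where it was at the start of the episode below 0.03 m); the robot touches nothing.
It fails at once if the yellow bin's shackle is pressed down by more than 6 mm (height (world z) of yellow_shackle_top below 0.127 m).
It fails at once if the glass dish is knocked more than 30 mm from its place (distance of glass_dish from where it was at the start of the episode above 0.03 m).
It also fails if it takes over 35 s, if anything falls off the work surface, if the arm or the gripper's body presses on something with over 40 N, if the wrist force passes 120 N, or if a joint passes its speed limit or range.

ROBOT

A 6-joint arm with a two-finger parallel gripper is mounted at the origin on the work surface. World frame = base frame: x ahead of the robot, y to its left, z up, the work surface at z = 0. Lengths are in mm, angles in rad, forces in N, time in s.
With the tool pointing down it reaches from about 375 to 900 mm from the base axis. Payload 3.1 kg.
Tool frame: the origin (TCP) lies on the centre line of the jaws, within the pads' length; the fingertips stand 19 mm ahead of it and the grasp point (between the pads) is the TCP; z points along the fingers, y is the direction in which the jaws open and shut (so a half turn about z gives the same grasp; the last joint's range is limited). The gripper opens to 85 mm and grips with 20 to 120 N. Pads are 22 mm wide; open, the fingers measure 114 mm over their backs; the gripper's body (76 mm by 85 mm) begins 54 mm behind the grasp point. The pads swing forward as they close: fully open they stand 13 mm farther back than shut.
Start: joints at [1.115, 0.527, 1.433, -0, 1.181, -0.178], TCP at [170.759, 601.197, 250.31] pointing down, gripper open.
Joint ranges: [-3.08, 3.08], [-0.75, 2.2], [0.22, 2.44], [-1.43, 4.57], [0, 2.65], [-2.85, 2.85]. Speed limits (rad/s): [2.79, 2.79, 3.14, 3.14, 3.14, 3.14].

INTERFACE

Orientations are given as a unit quaternion [x, y, z, w].
In Python, from plant import telemetry, optics, job_done gives the robot as it stands. The module is installed in compiled form; this text tells all that it offers.
- The arm moves only by the tool move_arm, never from a script. Its argument "deltas" is a list of rows, each a list of 7 numbers: the turn, a rotation vector about the world's x, y, z in rad, then the shift along the world's x, y, z in cm, then the opening, from 0 (shut) to 1 (fully open). A call has exactly 5 rows; each row shifts and turns the pose as measured when the row begins; what a row does not reach is not made up. A row lasts 1/10 s, in which the tool goes at most 50 mm and 8.59 degrees, less where a joint would pass 70% of its speed; a pose out of reach is approached as far as the arm can. A call with a gripper value outside its range is refused whole. The fingers move at their own pace and stop on an object; "grip_force" is the grip in N (left out, the last holds). Time passes only in rows, so rows that do not move let the fingers close, or fill a call up. It gives the time, the measured TCP pose, the force and the opening at its end, in the units of the state.
- telemetry.get_obs(): the state, without advancing time (a new reading comes with each control period).
- optics.camera(name): name is "scene" or "top"; returns a dict with "img" (384x512x3 uint8, blue, green, red), "depth" (384x512 float32, mm along the optical axis (not along the pixel's ray), 0 where there is no reading), "camera_matrix" (3x3 intrinsics, pixels), "rvec" (rotation vector, rad) and "tvec" (3), from world to camera coordinates, as OpenCV has them. Camera axes: x right, y down, z forward; pixel columns grow to the right and rows downward; lengths in mm; the calibration is good to about 2 mm. A picture is of the moment at which its call begins.
- job_done(): hands the job in, once; it reports no verdict.
The state is a dict: "clock": time; "qpos": joint angles; "joint_vel": joint speeds; "effort": joint torques, N m; "position": TCP position; "eef_rot": TCP orientation; "force": force on the tool from outside, world axes, zero at the start; "torque": the same for the moment, N m; "opening": opening from 0.0 (shut) to 1.0 (fully open).
Only numpy, scipy, OpenCV 4.12 (cv2) and the standard library are available. Lean on these libraries where they do the work, as an engineer would, in place of code of your own. Each camera call takes 0.05 s, during which the arm holds its last target.

## Working session

There is one attempt and no reset: what is moved stays moved. The work goes in short steps, Python scripts to look and compute and a tool call to move; the robot and the scene stay as the last step left them, time stands still between calls to the robot, and variables do not carry over. Pictures are saved under pics/ and viewed, and the job is handed in when it is done.

Besides the shell and the picture viewer there is one more tool, called after "Request:" as name(argument=value, ...) on one line, values as JSON. move_arm: Moves the arm, as the interface text tells. Its arguments: {"type":"object","properties":{"deltas":{"type":"array"},"grip_force":{"type":"number"}},"required":["deltas"]}

```bash
mkdir -p pics; cat > h.py <<'E'
import numpy as np, cv2
from plant import telemetry, optics
def cam(n):
    c=optics.camera(n); R=cv2.Rodrigues(np.array(c['rvec'],float))[0]; c['R']=R; c['t']=np.array(c['tvec'],float).reshape(3); c['K']=np.array(c['camera_matrix'],float); return c
def world(c):
    d=c['depth']; v,u=np.mgrid[:d.shape[0],:d.shape[1]]
    K=c['K']; p=np.stack([(u-K[0,2])/K[0,0]*d,(v-K[1,2])/K[1,1]*d,d],-1)
    w=(p-c['t'])@c['R']; w[d==0]=np.nan; return w
def ray(c,u,v,z):
    r=c['R'].T@np.linalg.inv(c['K'])@np.array([u,v,1.]); o=-c['R'].T@c['t']; return o+r*(z-o[2])/r[2]
E
python3 - <<'E'
from h import *
import pickle
for n in ('scene','top'):
    c=cam(n); cv2.imwrite(f'pics/{n}0.png',cv2.resize(c['img'],(800,600),interpolation=cv2.INTER_CUBIC)); pickle.dump(c,open(n+'.pkl','wb'))
    print(n,-c['R'].T@c['t'],c['R'][2])
print(telemetry.get_obs())
E
```

```text
scene [ 796.86744604 -225.09446554  864.35524797] [-0.43533549  0.27221742 -0.85812626]
top [ 296.48382969   -7.98610335 1009.2664303 ] [ 0.11480566  0.01419688 -0.99328652]
{'clock': 0.1, 'qpos': array([ 1.11547538e+00,  5.28371456e-01,  1.43377374e+00,  1.12030378e-05,
        1.18140425e+00, -1.78485937e-01]), 'joint_vel': array([-0.0011634 , -0.00230091, -0.00268731,  0.00179226,  0.00071882,
       -0.00055279]), 'effort': array([-5.20454196e-04, -4.43304026e+01, -1.78583926e+01, -2.58758218e-04,
        3.80222205e-03,  3.82496876e-05]), 'position': array([170.50973275, 600.66110105, 249.43264733]), 'eef_rot': array([ 1.37977972e-01,  9.90434815e-01, -9.28065392e-04, -3.09816456e-04]), 'force': array([ 0.6021184 ,  0.90649895, -0.30964159]), 'torque': array([-0.01929728,  0.03185762, -0.0317328 ]), 'opening': 0.9990192088125214}
```

View pics/scene0.png

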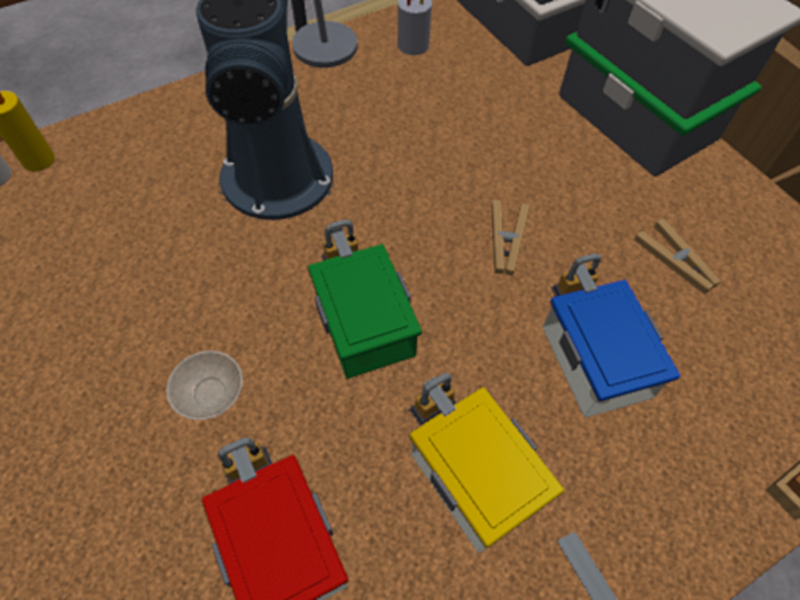

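View pics/top0.png

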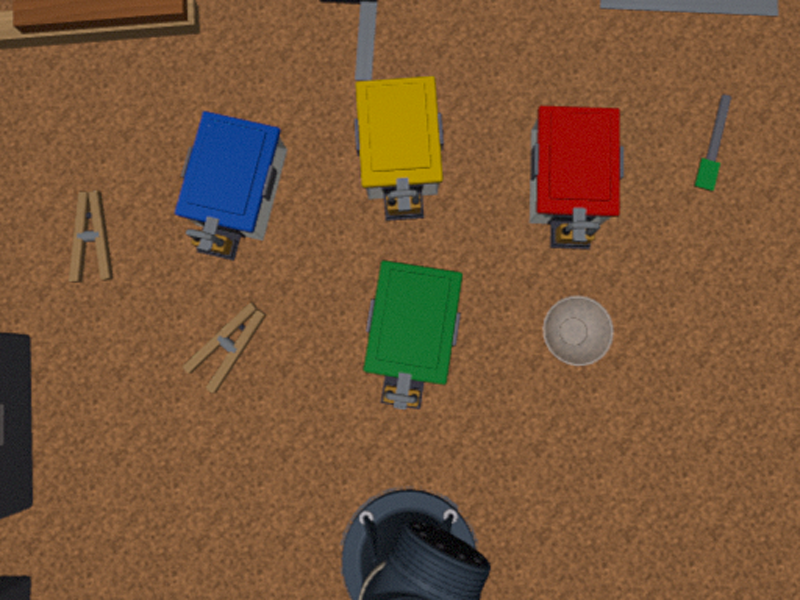

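The scene view shows red (240,450), yellow (435,390), blue (580,270) padlocks, the decoy green bin (340,235), and the dish (205,385). In the top view, x points up and y points left. Next I measure the bows by height.

```bash
python3 - <<'E'
from h import *
import pickle
T={'red':(575,222),'blue':(210,238),'yellow':(403,197),'green':(403,395)}
S={'red':(240,445),'blue':(582,265),'yellow':(435,385),'green':(338,230)}
for n,P in (('top',T),('scene',S)):
    c=pickle.load(open(n+'.pkl','rb')); w=world(c)
    g=c['img'].astype(int); grey=(g.max(2)-g.min(2)<40)
    for k,(u,v) in P.items():
        u*=.64;v*=.64
        m=np.zeros(grey.shape,bool); m[int(v)-25:int(v)+25,int(u)-25:int(u)+25]=1
        m&=(w[...,2]>122)&(w[...,2]<145)
        p=w[m]; 
        if len(p)<5: print(n,k,len(p)); continue
        vs,us=np.nonzero(m)
        # ray onto top z=133 for pixel extents centroid 
        q=np.array([ray(c,a,b,131)[:2] for a,b in zip(us,vs)]); ctr,(ww,hh),an=cv2.minAreaRect(q.astype(np.float32))
        C=np.cov(q.T); ev,E=np.linalg.eigh(C)
        print(n,k,len(p),'mean',p.mean(0).round(1),'zmax',p[:,2].max().round(1),'ray rect',np.round(ctr,1),round(ww),round(hh),'dir',np.degrees(np.arctan2(E[1,1],E[0,1])).round(1))
    # lids
    hsv=cv2.cvtColor(c['img'],cv2.COLOR_BGR2HSV)
    for k,(lo,hi) in {'red':(0,5),'yellow':(22,32),'green':(50,70),'blue':(100,125)}.items():
        m=((hsv[...,0]>=lo)&(hsv[...,0]<=hi)&(hsv[...,1]>150)&(abs(w[...,2]-95)<8))
        p=w[m]
        if len(p)>50:
            (cx,cy),(a,b),an=cv2.minAreaRect(p[:,:2].astype(np.float32)); print(n,'lid',k,np.round((cx,cy,a,b,an),1),np.median(p[:,2]).round(1))
c=pickle.load(open('top.pkl','rb'));print('dish',ray(c,578*.64,330*.64,35))
print([ (ray(c,a,b,0)[:2]).round() for a,b in((0,0),(511,0),(0,383),(511,383))])
I=[]
for n,P in (('top',T),('scene',S)):
    g=pickle.load(open(n+'.pkl','rb'))['img']
    I.append(np.hstack([cv2.resize(g[int(v*.64)-25:int(v*.64)+25,int(u*.64)-25:int(u*.64)+25],(195,280),interpolation=2) for u,v in P.values()]))
cv2.imwrite('pics/crop.png',np.vstack(I))
E
```

```text
top red 80 mean [ 489.5 -261.6  129.7] zmax 134.9 ray rect [ 488.8 -260.5] 42 9 dir 87.6
top blue 76 mean [490.5 291.6 130.5] zmax 135.8 ray rect [490.5 291.5] 41 9 dir 74.6
top yellow 81 mean [543.1  -2.2 129.7] zmax 136.3 ray rect [542.8  -2.4] 11 43 dir 93.7
top green 86 mean [251.6   7.9 130. ] zmax 135.4 ray rect [251.3   6.8] 42 10 dir 79.6
top lid red [ 600.2 -270.1  124.   168.    86.4] 93.0
top lid yellow [653.7   2.1 168.7 123.3   2.7] 92.9
top lid green [360.  -12.9 121.6 167.1  79.7] 93.1
top lid blue [363.3 211.9 680.9 177.3  12.7] 93.1
scene red 122 mean [ 491.9 -269.2  130.5] zmax 137.2 ray rect [ 492.3 -268.7] 42 13 dir 86.8
scene blue 75 mean [492.  285.2 129.6] zmax 135.9 ray rect [492.4 283.2] 42 13 dir 78.8
scene yellow 98 mean [545.  -10.2 130.1] zmax 135.4 ray rect [545.3 -10.7] 11 42 dir 93.7
scene green 75 mean [252.7   0.5 129.4] zmax 133.9 ray rect [253.9  -0.6] 40 15 dir 80.8
scene lid red [ 601.7 -275.6  122.9  168.4   86.5] 94.0
scene lid yellow [ 236.1 -148.2 1078.4  161.8   18.9] 93.6
scene lid green [396.1 337.2 850.  173.5  84.5] 93.7
scene lid blue [538.3  40.4 579.5 167.5  74.3] 93.4
dish [ 343.76029103 -270.0061868    35.        ]
[array([944., 691.]), array([ 898., -685.]), array([-51., 641.]), array([ -72., -591.])]
```

View pics/crop.png

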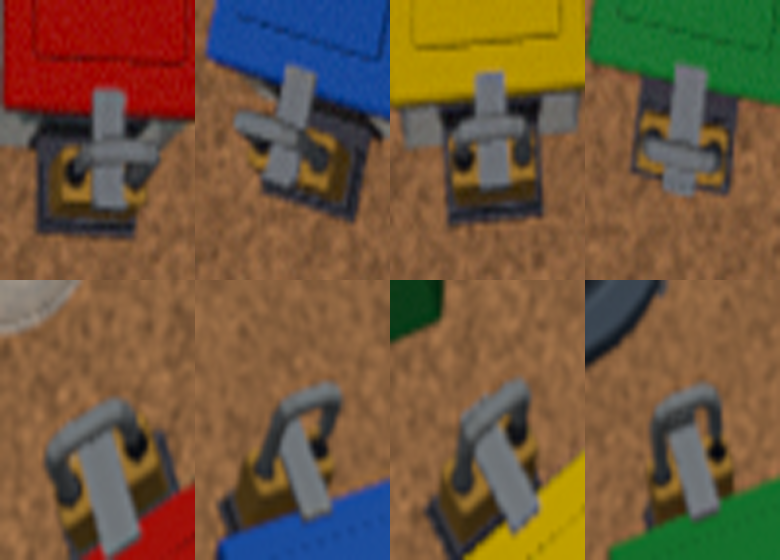

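Two things differ between views: the bows' y is about 7 mm apart (top −261.6, scene −269.2 for red, likewise for blue). The calibration is only good to about 2 mm, so I'll take the mean and check against the fingers in view. Heights (130–135), widths (~42–46) and reach (~560) all fit. Moving above blue with the fingers shut.

Request:
move_arm(deltas=[[0,0,0,3,-3,0,0],[0,0,0,3.5,-3.5,0,0],[0,0,0,3.5,-3.5,0,0],[0,0,0,3.5,-3.5,0,0],[0,0,0,3.5,-3.5,0,0]], grip_force=40)

```text
clock: 0.6
position: [338.3, 429.7, 247.0]
eef_rot: [0.131, 0.991, -0.001, -0.002]
force: [0.9, 1.4, -0.5]
opening: 0.143
```

Request:
move_arm(deltas=[[0,0,0,3.5,-3.5,0,0],[0,0,0,3.5,-3.5,0,0],[0,0,0,3.5,-3.5,0,0],[0,0,0,3,-3,0,0],[0,0,0,0,0,0,0]])

```text
clock: 1.1
position: [478.9, 286.6, 245.6]
eef_rot: [0.135, 0.991, -0.002, -0.001]
force: [-0.3, 0.3, -0.1]
opening: 0.0
```

Request:
move_arm(deltas=[[0,0,0,0.6,0.1,-2.5,0],[0,0,0,0.6,0.1,-2.5,0],[0,0,0,0,0,-2,0],[0,0,0,0,0,-0.8,0],[0,0,0,0,0,0,0]])

```text
clock: 1.6
position: [490.7, 288.1, 164.8]
eef_rot: [0.137, 0.991, -0.002, -0.002]
force: [0.6, -0.0, -0.0]
opening: 0.002
```

```bash
python3 - <<'E'
from h import *
I=[]
p=telemetry.get_obs()['position'];print(p)
for n,(u,v) in (('top',(210,238)),('scene',(582,265))):
    c=cam(n);g=c['img'].copy();u*=.64;v*=.64
    tip=np.array([p[0],p[1],p[2]-19.]);q=c['R']@tip+c['t'];q=c['K']@q;q=q[:2]/q[2];print(n,'tip px',q)
    u,v=int(u),int(v);x=cv2.resize(g[v-45:v+45,u-32:u+32],(390,550),interpolation=2)
    s=390/64; cv2.circle(x,(int((q[0]-u+32.5)*s),int((q[1]-v+45.5)*s)),4,(255,0,255),-1)
    I.append(x)
cv2.imwrite('pics/crop2.png',np.hstack(I))
E
```

```text
[490.65788093 288.05176584 164.76010324]
top tip px [126.87182242 148.28535764]
scene tip px [377.64275374 160.10141852]
```

View pics/crop2.png

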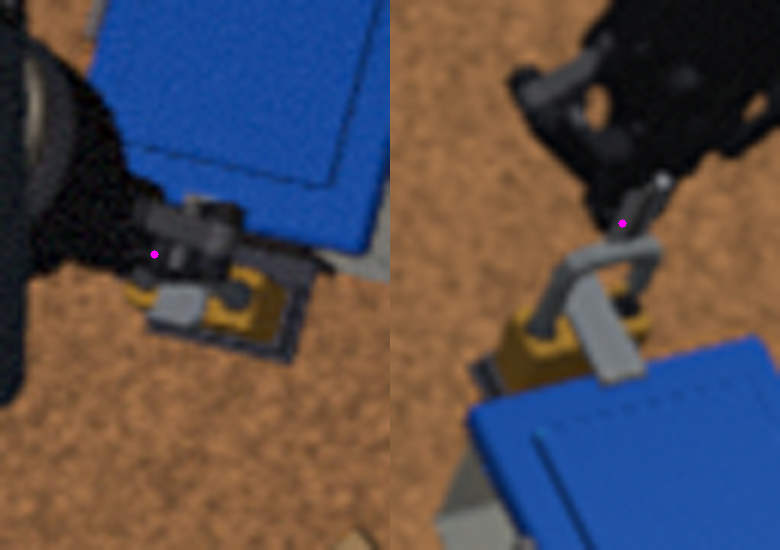

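The magenta predicted tip lies above the blue bow in both views, within 3–4 mm of its middle (bow at about (610,255) in the right crop). Pressing now.

Request:
move_arm(deltas=[[0,0,0,0,0,-0.6,0],[0,0,0,0,0,-0.6,0],[0,0,0,0,0,-0.5,0],[0,0,0,0,0,-0.4,0],[0,0,0,0,0,-0.2,0]])

```text
clock: 2.2
position: [492.9, 289.6, 146.9]
eef_rot: [0.136, 0.991, 0.001, 0.003]
force: [-1.6, -1.2, 6.2]
opening: -0.002
```

Contact came near 151 as expected, with the force upward. Continuing, and holding x,y.

Request:
move_arm(deltas=[[0,0,0,-0.1,-0.1,-0.5,0],[0,0,0,0,0,-0.5,0],[0,0,0,0,0,-0.5,0],[0,0,0,0,0,-0.3,0],[0,0,0,0,0,0,0]])

```text
clock: 2.7
position: [493.2, 289.5, 133.2]
eef_rot: [0.136, 0.991, 0.002, 0.005]
force: [-2.6, -1.2, 7.0]
opening: 0.002
```

Request:
move_arm(deltas=[[0,0,0,0,0,-0.2,0],[0,0,0,0,0,-0.2,0],[0,0,0,0,0,-0.1,0],[0,0,0,0,0,0,0],[0,0,0,0,0,0,0]])

```text
clock: 3.2
position: [493.1, 289.4, 133.7]
eef_rot: [0.135, 0.991, 0.002, 0.006]
force: [0.1, -0.3, 1.7]
opening: -0.001
```

Request:
move_arm(deltas=[[0,0,0,0,0,2,0],[0,0,0,0,0,3,0],[0,0,0,0,0,3,0],[0,0,0,0,-3,0,0],[0,0,0,0,-4.5,0,0]])

```text
clock: 3.7
position: [492.5, 216.2, 212.4]
eef_rot: [0.132, 0.991, 0.001, 0.004]
force: [0.0, -0.6, -0.5]
opening: 0.0
```

Request:
move_arm(deltas=[[0,0,0,0,-4.5,0,0],[0,0,0,0,-4.5,0,0],[0,0,0,0,-4.5,0,0],[0,0,0,0,-4.5,0,0],[0,0,0,0,-4.5,0,0]])

```text
clock: 4.2
position: [491.6, -15.8, 210.2]
eef_rot: [0.129, 0.992, 0.001, 0.004]
force: [0.7, -0.4, -0.4]
opening: -0.0
```

```bash
python3 - <<'E'
from h import *
I=[]
for n,(u,v) in (('top',(210,238)),('scene',(582,265))):
    c=cam(n);w=world(c);u*=.64;v*=.64
    u,v=int(u),int(v);q=w[v-20:v+25,u-25:u+25].reshape(-1,3)
    z=q[:,2];z=z[np.isfinite(z)];print(n,[int(((z>a)&(z<a+5)).sum()) for a in range(95,150,5)],'from 95 by 5')
    I.append(cv2.resize(c['img'][v-45:v+45,u-32:u+32],(390,550),interpolation=2))
cv2.imwrite('pics/crop3.png',np.hstack(I))
E
```

```text
top [46, 8, 24, 45, 6, 0, 0, 0, 0, 0, 0] from 95 by 5
scene [62, 17, 22, 42, 3, 0, 0, 0, 0, 0, 0] from 95 by 5
```

View pics/crop3.png

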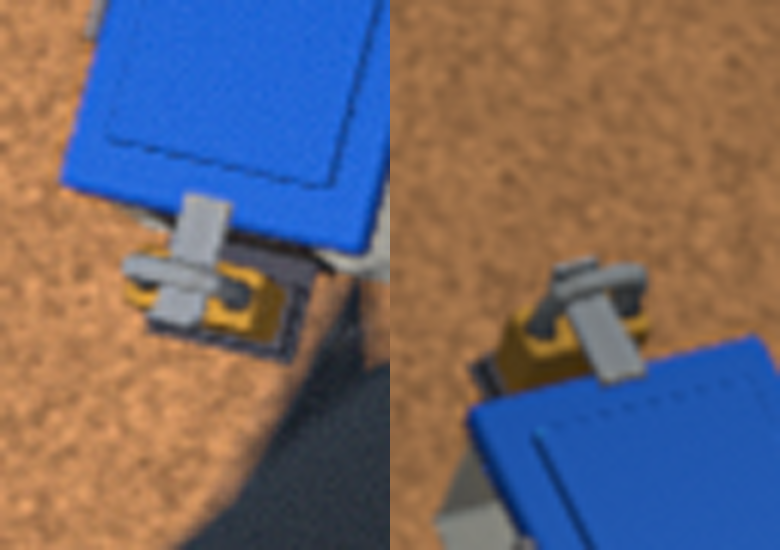

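Blue is home: the bow's depth points now end at about 115 (bow at (190,270) left, (600,275) right, sunk to the body). On to red, target (490.5, −265).

Request:
move_arm(deltas=[[0,0,0,0,-4.5,0,0],[0,0,0,0,-4.5,0,0],[0,0,0,0,-4.5,0,0],[0,0,0,0,-4.5,0,0],[0,0,0,0,-4.5,0,0]])

```text
clock: 4.8
position: [491.2, -243.8, 207.1]
eef_rot: [0.129, 0.992, 0.003, 0.002]
force: [0.7, 0.6, 1.1]
opening: 0.0
```

Request:
move_arm(deltas=[[0,0,0,0,-1.5,0,0],[0,0,0,0,0,0,0],[0,0,0,0,0,-2,0],[0,0,0,0,0,-2,0],[0,0,0,0,0,0,0]])

```text
clock: 5.3
position: [491.8, -258.9, 164.2]
eef_rot: [0.131, 0.991, 0.004, 0.002]
force: [-0.9, 1.4, -0.1]
opening: 0.003
```

Request:
move_arm(deltas=[[0,0,0,-0.1,-0.6,0,0],[0,0,0,0,0,-0.5,0],[0,0,0,0,0,-0.6,0],[0,0,0,0,0,-0.5,0],[0,0,0,0,0,-0.3,0]])

```text
clock: 5.8
position: [492.2, -262.0, 147.8]
eef_rot: [0.128, 0.992, 0.003, 0.003]
force: [-2.6, -0.0, 6.6]
opening: 0.001
```

Request:
move_arm(deltas=[[0,0,0,-0.1,0,-0.5,0],[0,0,0,0,0,-0.5,0],[0,0,0,0,0,-0.5,0],[0,0,0,0,0,-0.4,0],[0,0,0,0,0,-0.2,0]])

```text
clock: 6.3
position: [492.5, -262.4, 132.0]
eef_rot: [0.128, 0.992, 0.002, 0.005]
force: [-5.6, 3.3, 25.1]
opening: 0.001
```

Request:
move_arm(deltas=[[0,0,0,0,0,-0.2,0],[0,0,0,0,0,-0.1,0],[0,0,0,0,0,0,0],[0,0,0,0,0,0,0],[0,0,0,0,0,0,0]])

```text
clock: 6.8
position: [492.4, -262.4, 133.5]
eef_rot: [0.128, 0.992, 0.002, 0.006]
force: [-0.7, 0.4, 3.0]
opening: 0.002
```

Bottomed out at 133.5 with a hard-stop force. Lifting and moving aside to check.

Request:
move_arm(deltas=[[0,0,0,0,0,2,0],[0,0,0,0,0,3,0],[0,0,0,0,0,4,0],[0,0,0,0,2,3,0],[0,0,0,0,4,0,0]])

```text
clock: 7.3
position: [492.2, -205.1, 253.0]
eef_rot: [0.131, 0.991, 0.003, 0.004]
force: [1.4, 0.1, -0.3]
opening: -0.001
```

Request:
move_arm(deltas=[[0,0,0,0,4,0,0],[0,0,0,0,4,0,0],[0,0,0,0,3,0,0],[0,0,0,0,0,0,0],[0,0,0,0,0,0,0]])

```text
clock: 7.8
position: [491.1, -88.2, 252.2]
eef_rot: [0.13, 0.992, 0.003, 0.003]
force: [-0.5, -0.3, 0.1]
opening: 0.003
```

```bash
python3 - <<'E'
from h import *
T={'red':(575,222),'blue':(210,238),'yellow':(403,197)}
S={'red':(240,445),'blue':(582,265),'yellow':(435,385)}
for n,P in (('top',T),('scene',S)):
    c=cam(n);w=world(c);cv2.imwrite(f'pics/{n}9.png',c['img'])
    for k,(u,v) in P.items():
        u,v=int(u*.64),int(v*.64)
        z=w[v-20:v+25,u-25:u+25,2];z=z[np.isfinite(z)];print(n,k,[int(((z>a)&(z<a+5)).sum()) for a in range(95,150,5)])
    if n=='top':
        d=(w[...,2]>28)&(w[...,2]<42)&(abs(w[...,0]-344)<80)&(abs(w[...,1]+270)<80);print('dish rim',cv2.minEnclosingCircle(w[d][:,:2].astype(np.float32)))
        import pickle
        w0=world(pickle.load(open('top.pkl','rb')));d=(w0[...,2]>28)&(w0[...,2]<42)&(abs(w0[...,0]-344)<80)&(abs(w0[...,1]+270)<80);print('before',cv2.minEnclosingCircle(w0[d][:,:2].astype(np.float32)))
print(telemetry.get_obs()['position'],telemetry.get_obs()['force'])
E
```

```text
top red [55, 11, 18, 47, 5, 0, 0, 0, 0, 0, 0]
top blue [39, 10, 21, 53, 1, 0, 0, 0, 0, 0, 0]
top yellow [12, 0, 0, 0, 0, 0, 0, 0, 0, 0, 0]
dish rim ((343.1949157714844, -268.9202880859375), 54.833370208740234)
before ((343.59521484375, -268.8650207519531), 54.57200241088867)
scene red [50, 22, 26, 77, 6, 0, 0, 0, 0, 0, 0]
scene blue [59, 18, 24, 42, 5, 0, 0, 0, 0, 0, 0]
scene yellow [37, 13, 8, 10, 8, 12, 36, 51, 2, 0, 0]
[491.07064202 -89.00497406 252.1936484 ] [-0.30837465  0.3279249  -0.50675131]
```

View pics/scene9.png

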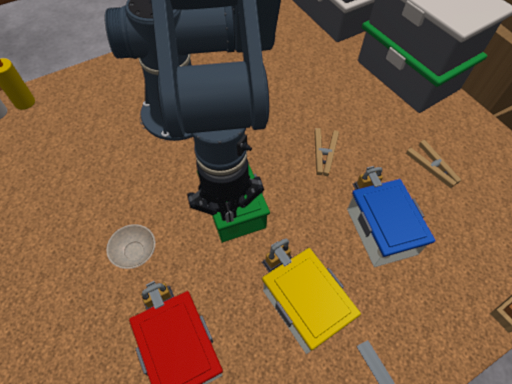

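The picture shows the red bow (155,292) and the blue bow (372,178) down on their bodies, the yellow bow (280,248) still up, and the dish (131,247) unmoved. The arm is clear of everything.

```bash
python3 -c "
from plant import job_done
print(job_done())"
```

```text
the job is handed in; nothing more can be done
None
```

I pressed the blue and then the red shackle home with the closed fingertips, and handed the job in at about 8 s. `job_done()` gives no verdict, so the result rests on these last checks:

- **Red and blue:** the highest bow points read about 115 mm in both views, and both shackles stayed down after I lifted off. Each press stopped hard at a fingertip height of about 114.5 mm.
- **Yellow:** the scene view reads its bow at about 133 mm, so it is still open. The arm hid it in the last top view, so one camera confirms this.
- **Glass dish:** the rim centre moved by less than 1 mm.
- **Robot:** it ended 252 mm up, touching nothing, with about 0.5 N on the wrist. The largest force I read was about 26 N, while pressing red against its stop.

**Disagreement:** the two cameras differed by about 7 mm in the y position of the bows, more than the stated 2 mm. I aimed at the middle of the two readings, and both presses worked.

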